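# Find the socket that fits the press nut

## Robot

A 6-joint arm with a two-finger parallel gripper is mounted at the origin on the work surface. World frame = base frame: x ahead of the robot, y to its left, z up, the work surface at z = 0. Lengths are in mm, angles in rad, forces in N, time in s.
With the tool pointing down it reaches from about 400 to 925 mm from the base axis. Payload 12.5 kg.
Tool frame: the origin (TCP) lies at the centre of the arm's flange, where the gripper is bolted on; the fingertips stand 190 mm ahead of it and the grasp point (between the pads) lies env.grip_point_offset ahead of it (env.grip_point_offset is the distance from the TCP to the grasp point, in mm); z points along the fingers, x is the direction in which the jaws open and shut, and the axes are right-handed (so a half turn about z gives the same grasp; the last joint's range is limited). The gripper opens to 95 mm and grips with 3 to 60 N. Pads are 20 mm wide; open, the fingers measure 119 mm over their backs; the gripper's body (75 mm by 180 mm) begins 59 mm behind the grasp point.
Start: joints at [-1.325, 0.491, 1.559, -0, 1.092, -0.106], TCP at [215.387, -586.714, 404.761] pointing down, gripper open.
Joint ranges: [-3.1, 3.1], [-0.84, 2.19], [0.05, 2.79], [-1.13, 4.28], [0.06, 2.93], [-2.69, 2.69]. Speed limits (rad/s): [2.22, 2.22, 2.79, 3.14, 3.14, 3.14].

## Interface

Orientations are given as [roll, pitch, yaw] about the fixed x, y, z axes, in that order (R = Rz(yaw) Ry(pitch) Rx(roll)).
In Python, from cell import state, read_camera, camera_model, job_done, env gives the robot as it stands.
- The arm moves only by the tool arm_command, never from a script. Its argument "steps" is a list of rows, each a list of 6 numbers: the shift along the tool's x, y, z in cm, then the turn, a rotation vector about the tool's x, y, z in degrees. In form: [[dx, dy, dz, rx, ry, rz], ...]. A call has 1 to 12 rows; each row is the pose to reach, as a shift and turn from the pose commanded when the call began, along the tool's axes at that moment; what a row does not reach only later rows make up. A row lasts 1/12 s, in which the tool goes at most 41.7 mm and 7.16 degrees, less where a joint would pass 70% of its speed; a pose out of reach is approached as far as the arm can. A call with a gripper value outside its range is refused whole. "jaw" is the finger opening in cm, from 0 to 9.51, set as the call begins (left out, the last holds). The fingers move at their own pace and stop on an object; the grip force is fixed at half the most. Time passes only in rows, so rows that repeat a pose let the fingers close. It gives the time, the measured TCP pose, the force and the opening at its end, in the units of the state.
- state(): the state, without advancing time (a new reading comes with each control period).
- read_camera(name): name is "side" or "top"; returns the picture (400x640x3 uint8, red, green, blue); there is no depth.
- camera_model(name): a dict with "K" (3x3 intrinsics, pixels), "xyz" and "rotation" of the camera in the world. Camera axes: x right, y up, looking along -z (the intrinsics and any distortion apply to the point x, -y, -z); pixel columns grow to the right and rows downward; lengths in mm; the calibration is good to about 2 mm. A picture is of the moment at which its call begins. camera_model takes no time and is no camera call.
- job_done(): hands the job in, once; it reports no verdict.
The state is a dict: "t": time; "joints": joint angles; "qvel": joint speeds; "tau": joint torques, N m; "eef_pos": TCP position; "tcp_rot": TCP orientation; "ft_force": force on the tool from outside, world axes, zero at the start; "moment": the same for the moment, N m; "opening": opening from 0.0 (shut) to 1.0 (fully open).
Only numpy, scipy, OpenCV 4.12 (cv2) and the standard library are available. Lean on these libraries where they do the work, as an engineer would, in place of code of your own. Each camera call takes 0.05 s, during which the arm holds its last target. There are 200 camera calls.

## Task

The middle nut of the glue-up press is still loose: try the three sockets on it, standing any that does not fit back upright on the bench. With the one that fits, set fully down over the middle nut, turn that nut clockwise (seen from above) by about 30 degrees, and finish while still gripping the socket, seated on the nut, without letting go. Leave the nuts on the two end studs as they are, and do not disturb the glue bottle, the weight or the tape roll.

Things in the scene. Friction and masses are not known exactly. Their poses are not given: they have to be found in the camera images.
- press: Glue-up press fixed on the bench: base board 150 x 300 x 18 mm, two thin panels, and on top a wooden bar 60 mm wide, 300 mm long along y, its top 62 mm above the bench. Three upright studs in a row along y, 100 mm apart, the middle one over the origin, each with a washer (52 mm across, 3 mm thick) and a steel hex nut. Origin: centre of the underside, z up.
- seat (a point): Centre of the top of the middle washer, where the middle nut rests, 65 mm above the bench; axes as the press. This nut is 19, 24 or 30 mm across flats (not told, find out), 16 mm tall, top edge bevelled by 2 mm all round; its 14 mm thick stud ends 4 mm above it. At the start two flats of every nut face the press's +x and -x.
- socket_19: Dark steel socket for a 19 mm nut, mouth down on the bench: round barrel 32 mm across, 40 mm tall, and fixed in its top a bright hexagonal adapter 22 mm across flats, 36 mm tall (76 mm in all). Hexagonal hole 20.4 mm across flats, 26 mm deep. Origin: centre of the underside. All sockets: hole and adapter flats in line, a pair of each facing its +x and -x (60 degree turns are alike).
- socket_24: Dark steel socket for a 24 mm nut, mouth down on the bench: round barrel 38 mm across, 40 mm tall, and fixed in its top a bright hexagonal adapter 22 mm across flats, 36 mm tall (76 mm in all). Hexagonal hole 25.4 mm across flats, 26 mm deep. Origin: centre of the underside. All sockets: down on a nut that fits, the underside lies on the washer, and the nut turns after up to 6 degrees of play.
- socket_30: Dark steel socket for a 30 mm nut, mouth down on the bench: round barrel 45 mm across, 40 mm tall, and fixed in its top a bright hexagonal adapter 22 mm across flats, 36 mm tall (76 mm in all). Hexagonal hole 31.4 mm across flats, 26 mm deep. Origin: centre of the underside. All sockets: on a nut too large it stays up on the nut's top; on one too small it goes right down but slips round.
- nut_19 (a joint): Angle of the 19 mm across flats nut about its stud, rad: 0 at the start, growing clockwise as seen from above; a light drag of about 0.2 N m holds it where it is left. It sits on the middle or on an end stud of the press, which one varies.
- nut_24 (a joint): Angle of the 24 mm across flats nut about its stud, rad: 0 at the start, growing clockwise as seen from above; a light drag of about 0.2 N m holds it where it is left. It sits on the middle or on an end stud of the press, which one varies.
- nut_30 (a joint): Angle of the 30 mm across flats nut about its stud, rad: 0 at the start, growing clockwise as seen from above; a light drag of about 0.2 N m holds it where it is left. It sits on the middle or on an end stud of the press, which one varies.
- glue: White glue bottle with an orange cap, 56 mm across, 150 mm tall, standing on the bench. A bystander. Origin: centre of the underside.
- weight: Dark steel weight, plain cylinder 52 mm across and 100 mm tall, standing on the bench, without adapter. A bystander. Origin: centre of the underside.
- tape: Roll of paper tape lying flat, 90 mm across, 24 mm high. A bystander. Origin: centre of the underside.
Things that resemble listed ones, but are neither listed nor needed, are in the scene too. What is shaped like the socket_30 but purple is not meant.

How it is judged (in metres and radians):
On the way:
1. the nut begins to turn clockwise with the fitting socket fully down over the middle nut (((z of socket_19 in the frame of seat between -0.003 and 0.003 m and horizontal distance between socket_19 and seat below 0.003 m and angle between socket_19's own z axis and vertical below 0.06 rad and value of joint nut_19 between 0.05 and 0.3 rad) or (z of socket_24 in the frame of seat between -0.003 and 0.003 m and horizontal distance between socket_24 and seat below 0.003 m and angle between socket_24's own z axis and vertical below 0.06 rad and value of joint nut_24 between 0.05 and 0.3 rad) or (z of socket_30 in the frame of seat between -0.003 and 0.003 m and horizontal distance between socket_30 and seat below 0.003 m and angle between socket_30's own z axis and vertical below 0.06 rad and value of joint nut_30 between 0.05 and 0.3 rad))), for 0.04 s.
At the end, for the whole second after the job is handed in: The fitting socket is fully down on the middle nut (within 3 mm, tilt under 0.06 rad), gripped with over 3 N, the nut turned clockwise by 0.3 to 0.85 rad (17 to 49 degrees); the other sockets stand upright on the bench, not held; the end nuts are turned less than 0.1 rad (((z of socket_19 in the frame of seat between -0.003 and 0.003 m and horizontal distance between socket_19 and seat below 0.003 m and angle between socket_19's own z axis and vertical below 0.06 rad and value of joint nut_19 between 0.3 and 0.85 rad and contact force between the fingers and socket_19 above 3 N and height (world z) of each of socket_24, socket_30 below 0.006 m and angle between each of socket_24, socket_30's own z axis and vertical below 0.1 rad and value of joint nut_24 between -0.1 and 0.1 rad and contact force between the fingers and socket_24 below 0.5 N and value of joint nut_30 between -0.1 and 0.1 rad and contact force between the fingers and socket_30 below 0.5 N) or (z of socket_24 in the frame of seat between -0.003 and 0.003 m and horizontal distance between socket_24 and seat below 0.003 m and angle between socket_24's own z axis and vertical below 0.06 rad and value of joint nut_24 between 0.3 and 0.85 rad and contact force between the fingers and socket_24 above 3 N and height (world z) of each of socket_19, socket_30 below 0.006 m and angle between each of socket_19, socket_30's own z axis and vertical below 0.1 rad and value of joint nut_19 between -0.1 and 0.1 rad and contact force between the fingers and socket_19 below 0.5 N and value of joint nut_30 between -0.1 and 0.1 rad and contact force between the fingers and socket_30 below 0.5 N) or (z of socket_30 in the frame of seat between -0.003 and 0.003 m and horizontal distance between socket_30 and seat below 0.003 m and angle between socket_30's own z axis and vertical below 0.06 rad and value of joint nut_30 between 0.3 and 0.85 rad and contact force between the fingers and socket_30 above 3 N and height (world z) of each of socket_19, socket_24 below 0.006 m and angle between each of socket_19, socket_24's own z axis and vertical below 0.1 rad and value of joint nut_19 between -0.1 and 0.1 rad and contact force between the fingers and socket_19 below 0.5 N and value of joint nut_24 between -0.1 and 0.1 rad and contact force between the fingers and socket_24 below 0.5 N))); the arm keeps its last pose, push and grip.
It fails at once if the glue is pushed away or tipped (distance of glue from where it was at the start of the episode above 0.03 m or angle between glue's own z axis and vertical above 0.3 rad).
It fails at once if the weight is pushed away or tipped (distance of weight from where it was at the start of the episode above 0.03 m or angle between weight's own z axis and vertical above 0.3 rad).
It fails at once if the tape is pushed away or tipped (distance of tape from where it was at the start of the episode above 0.03 m or angle between tape's own z axis and vertical above 0.3 rad).
It also fails if it takes over 67 s, if anything falls off the work surface, if the arm or the gripper's body presses on something with over 40 N, if the wrist force passes 120 N, or if a joint passes its speed limit or range.

## Working session

There is one attempt and no reset: what is moved stays moved. The work goes in short steps, Python scripts to look and compute and a tool call to move; the robot and the scene stay as the last step left them, time stands still between calls to the robot, and variables do not carry over. Pictures are saved under pics/ and viewed, about 8 in all and at most 12, crops included, and the job is handed in when it is done.

Besides the shell and the picture viewer there is one more tool, called after "Emit:" as a command line: name --pt "numbers of a row" for each row, then --argument value for the rest. arm_command: Moves the arm, as the interface text tells. Its arguments: {"type":"object","properties":{"steps":{"type":"array"},"jaw":{"type":"number"}},"required":["steps"]}

```bash
ls; mkdir -p pics; python3 - <<'E'
from cell import *
import cv2
print(state()); print(env.grip_point_offset)
for n in("side","top"):
    print(n,camera_model(n)); cv2.imwrite(f"pics/{n}0.png",read_camera(n)[:,:,::-1])
E
```

```text
pics
{'t': 0.0, 'joints': array([-1.32463037e+00,  4.91529592e-01,  1.55946059e+00, -1.65300345e-05,
        1.09171171e+00, -1.05597292e-01]), 'qvel': array([-0.00218444, -0.00187664, -0.00145645, -0.00153779, -0.00067762,
        0.00022652]), 'tau': array([-2.64619221e-04, -6.12649369e+01, -2.58185917e+01,  6.92731887e-02,
        4.81739372e-02, -9.39517008e-05]), 'eef_pos': array([ 215.35709458, -586.67852916,  404.17641864]), 'tcp_rot': array([-3.14149032e+00,  1.10460740e-03, -1.21902539e+00]), 'ft_force': array([ 0.29606935, -0.06699616, -0.43920828]), 'moment': array([ 0.00562124, -0.01345328,  0.00849162]), 'opening': 1.0003716933322826}
171.3
side {'K': array([[366.27480703,   0.        , 318.75233832],
       [  0.        , 366.27480703, 204.59709462],
       [  0.        ,   0.        ,   1.        ]]), 'xyz': array([260.8095065 , 663.5953038 , 671.45864474]), 'rotation': array([ 0.91358635,  0.0111836 , -2.75297871])}
top {'K': array([[511.04107833,   0.        , 322.42258194],
       [  0.        , 511.04107833, 197.01066231],
       [  0.        ,   0.        ,   1.        ]]), 'xyz': array([ 346.65377374,  -26.01304839, 1621.9563626 ]), 'rotation': array([ 1.27846551e-01, -9.82376648e-04, -1.56625502e+00])}
```

View pics/top0.png

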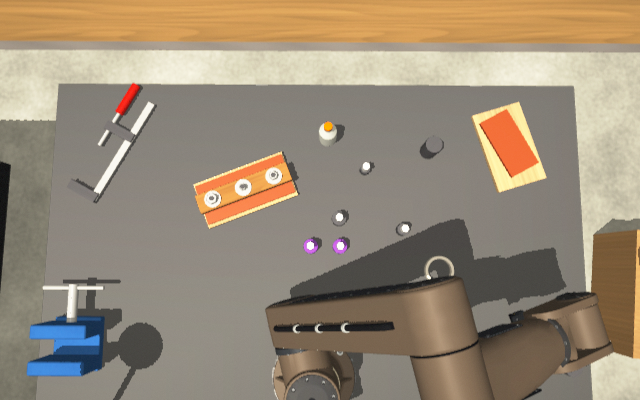

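View pics/side0.png

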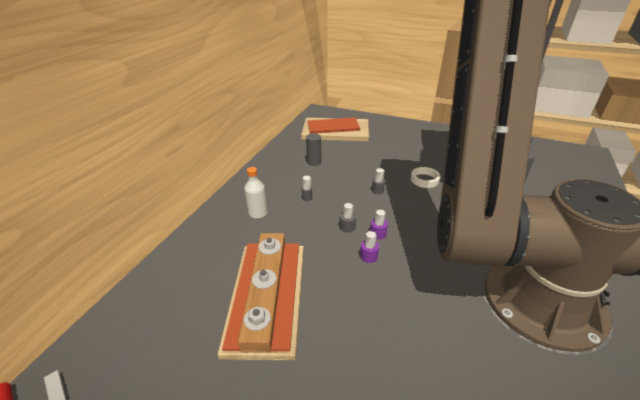

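The top view shows three grey sockets at about (366,167), (339,217) and (404,228), with purple decoys at (311,246) and (340,246). The press is centred at about (244,188). Next I'll segment the bright adapters and washers, and make one zoomed composite.

```bash
cat > h.py <<'E'
import numpy as np, cv2
from cell import *
from scipy.spatial.transform import Rotation as R
def cam(n):
    m=camera_model(n); return m["K"],m["xyz"],R.from_euler("xyz",m["rotation"]).as_matrix()
def ray(n,uv,z):
    K,c,r=cam(n); p=np.linalg.solve(K,[uv[0],uv[1],1]); d=r@[p[0],-p[1],-p[2]]
    return c+d*(z-c[2])/d[2]
def proj(n,P):
    K,c,r=cam(n); q=r.T@(np.array(P,float)-c); q=K@[q[0],-q[1],-q[2]]; return q[:2]/q[2]
def blobs(mask,x0,y0,amin=8,amax=900):
    n,_,s,c=cv2.connectedComponentsWithStats(mask[:, :].astype(np.uint8))
    return [(c[i]+[x0,y0],s[i]) for i in range(1,n) if amin<s[i][4]<amax]
E
python3 - <<'E'
from h import *
t=cv2.imread("pics/top0.png");s=cv2.imread("pics/side0.png")
def bright(im,x0,y0,x1,y1,th=150):
    c=im[y0:y1,x0:x1].astype(int); m=(c.min(2)>th)&(c.max(2)-c.min(2)<50); return blobs(m,x0,y0,6)
for c,st in bright(t,190,120,450,260): print("top",c.round(1),st, "z76",ray("top",c,76)[:2].round(1),"z65",ray("top",c,65)[:2].round(1))
for c,st in bright(s,220,160,400,340): print("side",c.round(1),st,"z76",ray("side",c,76)[:2].round(1),"z65",ray("side",c,65)[:2].round(1))
a=cv2.resize(t[110:260,190:450],(780,450),interpolation=cv2.INTER_CUBIC)
cv2.imwrite("pics/topz.png",a)
b=cv2.resize(s[160:350,215:400],None,fx=3.1,fy=3.1,interpolation=cv2.INTER_CUBIC)
cv2.imwrite("pics/sidez.png",b)
E
```

```text
top [325.7 134.5] [129   3  18  22 195] z76 [740.8 -36. ] z65 [743.6 -36.1]
top [365.5 165.8] [172  42   8   9  54] z76 [ 642.7 -158.5] z65 [ 644.8 -159.5]
top [273.3 175.6] [ 76  48  16  16 192] z76 [610.7 124.3] z65 [612.6 125.4]
top [242.7 187.1] [ 45  59  17  17 196] z76 [574.7 217.1] z65 [576.3 218.9]
top [212.  198.8] [ 14  71  17  17 192] z76 [538.4 309.9] z65 [539.8 312.3]
top [339.  216.7] [145  93   8   9  52] z76 [485.3 -77.1] z65 [486.3 -77.5]
top [404.6 228. ] [211 104   8   9  55] z76 [ 451.9 -275.9] z65 [ 452.7 -277.6]
top [310.  245.3] [117 121   7   9  51] z76 [398.6  10.1] z65 [399.   10.4]
top [339.8 245.5] [146 122   8   8  52] z76 [398.3 -79.8] z65 [398.7 -80.2]
top [438.8 257.9] [241 137  17   3  27] z76 [ 362.6 -377.2] z65 [ 362.7 -379.7]
side [379.6 173.9] [156   8   8  14  66] z76 [ 447.5 -252.3] z65 [ 451.  -269.3]
side [306.5 181.4] [83 16  8 13 74] z76 [ 634.3 -136.9] z65 [ 641.2 -151.7]
side [255.  197.1] [ 25  18  19  40 570] z76 [735.  -15.4] z65 [743.7 -27.9]
side [348.1 209.4] [124  43   9  15  92] z76 [480.1 -57. ] z65 [484.1 -70.3]
side [380.2 216.4] [156  50   9  15  92] z76 [395.  -59.8] z65 [397.4 -73.2]
side [370.7 238.6] [146  71  10  17 117] z76 [394.8  29.2] z65 [397.2  17.5]
side [269.3 246.6] [ 39  79  22  15 199] z76 [605.8 141.5] z65 [612.2 131.9]
side [263.8 279.3] [ 32 110  24  18 271] z76 [569.6 233.1] z65 [575.3 225.1]
side [256.7 318.6] [ 24 147  26  23 352] z76 [534.8 323.2] z65 [539.9 316.9]
```

View pics/topz.png

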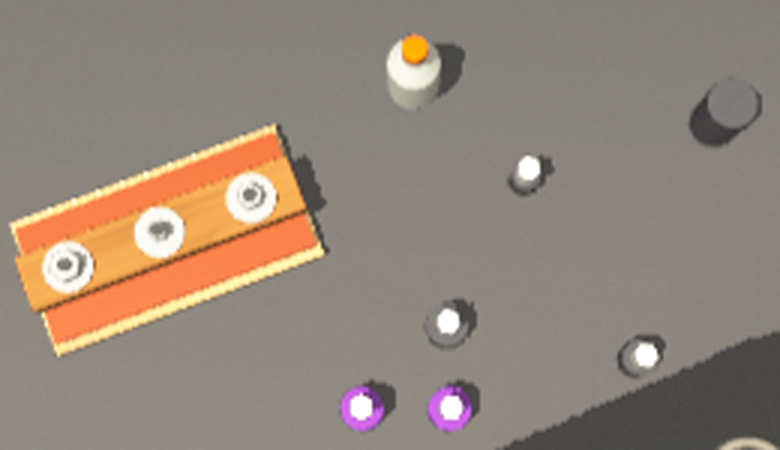

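View pics/sidez.png

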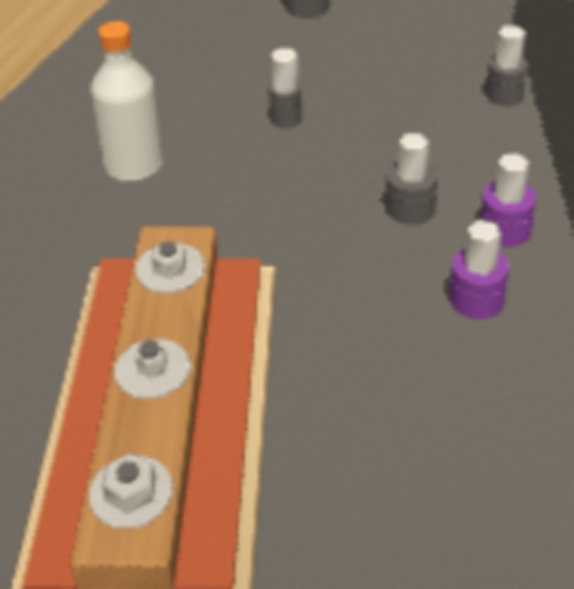

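The side zoom shows the middle nut is clearly the smallest of the three, so it should be 19 mm. The narrowest grey socket is at top (366,167) and side (307,181), so that is socket_19. I'll try that one first and let the physical fit confirm it. The seat comes out at about (576.2, 218.9), the press yaw at 21.3° and the socket at about (644.5, -160).

```bash
cat >> h.py <<'E'
def row(c,cy,t,ty):
    "row from commanded pose c,yaw cy deg to t,ty (tool down)"
    r=R.from_euler("xyz",[180,0,cy],degrees=True); d=r.inv().apply(np.array(t,float)-c)/10
    return d.round(2).tolist()+[0,0,round(cy-ty,1)]
E
python3 - <<'E'
from h import *
print(row([215.4,-586.7,404.8],-69.84,[644.5,-160,404.8],-38.7))
E
```

```text
[-25.27, -54.99, -0.0, 0, 0, -31.1]
```

Emit:
arm_command --pt "-25.27 -54.99 0 0 0 -31.1" --pt "-25.27 -54.99 0 0 0 -31.1" --pt "-25.27 -54.99 0 0 0 -31.1" --pt "-25.27 -54.99 0 0 0 -31.1" --pt "-25.27 -54.99 0 0 0 -31.1" --pt "-25.27 -54.99 0 0 0 -31.1" --pt "-25.27 -54.99 0 0 0 -31.1" --pt "-25.27 -54.99 0 0 0 -31.1" --pt "-25.27 -54.99 0 0 0 -31.1" --pt "-25.27 -54.99 0 0 0 -31.1" --pt "-25.27 -54.99 0 0 0 -31.1" --pt "-25.27 -54.99 0 0 0 -31.1" --jaw 7

```text
t: 1.1
eef_pos: [571.1, -232.4, 404.5]
tcp_rot: [3.141, 0.0, -0.676]
ft_force: [0.7, -1.1, 0.2]
opening: 0.733
```

```bash
cat >> h.py <<'E'
def here():
    s=state(); return s["eef_pos"], np.degrees(s["tcp_rot"][2]), s
E
python3 - <<'E'
from h import *
p,y,s=here(); print(p,y); print(row(p,y,[644.5,-160,404.8],-38.7))
E
```

```text
[ 571.1242709  -232.36847324  404.54544263] -38.73976744473897
[1.19, -10.24, -0.03, 0, 0, np.float64(-0.0)]
```

Emit:
arm_command --pt "1.19 -10.24 0 0 0 0" --pt "1.19 -10.24 0 0 0 0" --pt "1.19 -10.24 0 0 0 0" --pt "1.19 -10.24 4 0 0 0" --pt "1.19 -10.24 8 0 0 0" --pt "1.19 -10.24 10 0 0 0" --pt "1.19 -10.24 10 0 0 0"

```text
t: 1.68
eef_pos: [642.6, -161.3, 299.5]
tcp_rot: [3.139, 0.008, -0.676]
ft_force: [-0.5, -0.7, -0.4]
opening: 0.734
```

```bash
python3 - <<'E'
from h import *
p,y,s=here(); print(p,y); print(row(p,y,[644.5,-160,234],-38.7))
t=read_camera("top");d=read_camera("side")
a=cv2.resize(t[110:210,310:430],None,fx=4,fy=4,interpolation=cv2.INTER_CUBIC);b=cv2.resize(d[120:220,250:340],None,fx=4,fy=4,interpolation=cv2.INTER_CUBIC)
cv2.imwrite("pics/g1.png",np.hstack([a,b])[:,:,::-1][:,:800])
E
```

```text
[ 642.63120785 -161.27799815  299.52526172] -38.72314333002581
[0.07, -0.22, 6.55, 0, 0, np.float64(-0.0)]
```

View pics/g1.png

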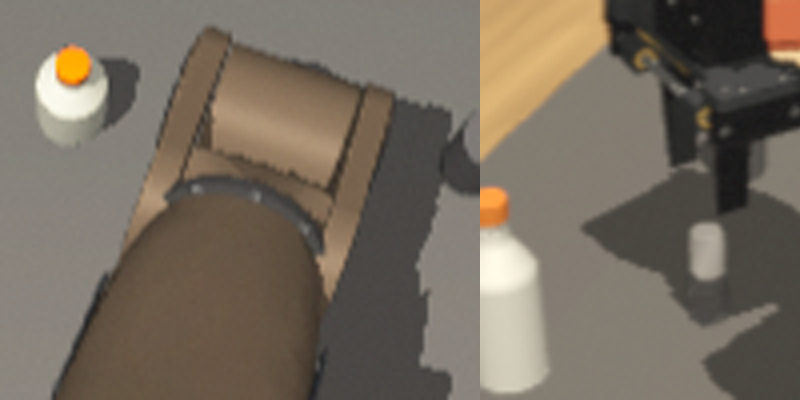

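The gripper is above the socket, clear of the glue bottle, and the socket lies between the fingers in the side view. I'll descend and close.

Emit:
arm_command --pt "0.1 -0.2 3 0 0 0" --pt "0.1 -0.2 5 0 0 0" --pt "0.1 -0.2 6.55 0 0 0" --pt "0.1 -0.2 6.55 0 0 0" --pt "0.1 -0.2 6.55 0 0 0"

```text
t: 2.2
eef_pos: [645.8, -161.1, 240.8]
tcp_rot: [-3.141, -0.002, -0.676]
ft_force: [-0.3, 0.4, -0.8]
opening: 0.737
```

Emit:
arm_command --pt "0 0 0 0 0 0" --pt "0 0 0 0 0 0" --pt "0 0 0 0 0 0" --pt "0 0 0 0 0 0" --pt "0 0 0 0 0 0" --pt "0 0 0 0 0 0" --pt "0 0 0 0 0 0" --pt "0 0 0 0 0 0" --jaw 1

```text
t: 2.87
eef_pos: [645.3, -160.8, 239.2]
tcp_rot: [3.141, 0.0, -0.676]
ft_force: [-0.9, 0.7, 3.9]
opening: 0.253
```

```bash
python3 - <<'E'
from h import *
p,y,s=here(); print(p,s["tcp_rot"],s["ft_force"],s["moment"],s["opening"]*95.1)
E
```

```text
[ 645.29897618 -160.80072421  239.17062203] [ 3.14140837e+00  2.74918751e-04 -6.76178263e-01] [-0.92564503  0.66455379  3.85471662] [0.01495101 0.10001813 0.05802921] 24.064297463474276
```

The opening is 24.1 mm, against 22 mm for flats, so the pads are about 11° off the flats in an unknown direction. I'll regrip 11° one way and 5 mm lower.

Emit:
arm_command --pt "0 0 0 0 0 0" --pt "0 0 0 0 0 0" --pt "0 0 0 0 0 0" --pt "0 0 0.5 0 0 6" --pt "0 0 0.5 0 0 11" --pt "0 0 0.5 0 0 11" --jaw 4

```text
t: 3.37
eef_pos: [645.3, -160.8, 234.0]
tcp_rot: [3.141, 0.0, -0.872]
ft_force: [-0.5, -0.2, 0.5]
opening: 0.425
```

Emit:
arm_command --pt "0 0 0 0 0 0" --pt "0 0 0 0 0 0" --pt "0 0 0 0 0 0" --pt "0 0 0 0 0 0" --pt "0 0 0 0 0 0" --pt "0 0 0 0 0 0" --jaw 1

```text
t: 3.87
eef_pos: [645.4, -160.8, 234.2]
tcp_rot: [3.142, -0.0, -0.868]
ft_force: [0.4, 0.5, 0.1]
opening: 0.255
```

```bash
python3 - <<'E'
from h import *
p,y,s=here(); print(p,s["tcp_rot"],s["ft_force"],s["moment"],s["opening"]*95.1)
E
```

```text
[ 645.35572901 -160.84008831  234.24325549] [ 3.14156750e+00 -1.11756121e-04 -8.67692455e-01] [0.37035755 0.53322423 0.12730069] [ 0.00250945 -0.12765367 -0.05462196] 24.245102958719407
```

Emit:
arm_command --pt "0 0 0 0 0 0" --pt "0 0 0 0 0 0" --pt "0 0 0 0 0 0" --pt "0 0 0 0 0 -5.5" --pt "0 0 0 0 0 -5.5" --jaw 4

```text
t: 4.28
eef_pos: [645.4, -160.8, 234.3]
tcp_rot: [3.142, -0.0, -0.768]
ft_force: [0.5, 0.4, -0.7]
opening: 0.421
```

Emit:
arm_command --pt "0 0 0 0 0 0" --pt "0 0 0 0 0 0" --pt "0 0 0 0 0 0" --pt "0 0 0 0 0 0" --pt "0 0 0 0 0 0" --pt "0 0 0 0 0 0" --jaw 1

```text
t: 4.78
eef_pos: [645.3, -160.8, 234.2]
tcp_rot: [3.142, -0.0, -0.773]
ft_force: [-0.0, -0.4, -0.3]
opening: 0.256
```

```bash
python3 - <<'E'
from h import *
for i in range(4):
    p,y,s=here(); print(p.round(1),y,s["ft_force"].round(1),s["moment"].round(3),s["opening"]*95.1); read_camera("top")
E
```

```text
[ 645.3 -160.8  234.2] -44.266707060327505 [-0.  -0.4 -0.3] [-0.064 -0.009  0.042] 24.314618113495165
[ 645.4 -160.8  234.2] -44.25977004803833 [-0.1 -0.7 -0.3] [-0.036 -0.063  0.029] 23.957002696684658
[ 645.4 -160.9  234.2] -44.259969148769926 [-0.7  0.  -0.2] [-0.068 -0.078 -0.016] 24.091350102702236
[ 645.3 -160.8  234.2] -44.25341408621333 [-0.4  0.1 -2. ] [-0.059 -0.055  0.023] 24.153802760707197
```

Emit:
arm_command --pt "0 0 0 0 0 0" --pt "0 0 0 0 0 0" --pt "0 0 0 0 0 0" --pt "0 0 0 0 0 7" --pt "0 0 0 0 0 14" --pt "0 0 0 0 0 15" --pt "0 0 0 0 0 15" --jaw 4

```text
t: 5.57
eef_pos: [645.3, -160.8, 234.3]
tcp_rot: [-3.142, -0.0, -1.032]
ft_force: [-0.6, -0.2, 0.4]
opening: 0.42
```

Emit:
arm_command --pt "0 0 0 0 0 0" --pt "0 0 0 0 0 0" --pt "0 0 0 0 0 0" --pt "0 0 0 0 0 0" --pt "0 0 0 0 0 0" --pt "0 0 0 0 0 0" --jaw 1

```text
t: 6.07
eef_pos: [645.4, -160.8, 234.2]
tcp_rot: [3.142, -0.0, -1.034]
ft_force: [-0.4, 0.7, -0.8]
opening: 0.247
```

```bash
python3 - <<'E'
from h import *
for i in range(4):
    p,y,s=here(); print(p.round(1),y,s["ft_force"].round(1),s["moment"].round(3),s["opening"]*95.1); read_camera("top")
E
```

```text
[ 645.4 -160.8  234.2] -59.21633917291346 [-0.4  0.7 -0.8] [-0.039 -0.013  0.02 ] 23.4898414409969
[ 645.3 -160.8  234.2] -59.224123345530984 [ 0.3  0.2 -0.7] [-0.049 -0.026 -0.019] 23.379877111618416
[ 645.4 -160.8  234.2] -59.228319813460345 [ 1.2  0.  -1.9] [-0.024 -0.042  0.035] 23.92888102513405
[ 645.3 -160.8  234.2] -59.23184336702007 [ 0.2 -0.3 -0.6] [-0.018 -0.094 -0.069] 23.84306117966465
```

Emit:
arm_command --pt "0 0 0 0 0 0" --pt "0 0 0 0 0 0" --pt "0 0 0 0 0 0" --pt "0 0 0 0 0 -7" --pt "0 0 0 0 0 -14" --pt "0 0 0 0 0 -21" --pt "0 0 0 0 0 -28" --pt "0 0 0 0 0 -30" --pt "0 0 0 0 0 -30" --jaw 4

```text
t: 7.02
eef_pos: [645.4, -160.8, 234.3]
tcp_rot: [3.142, -0.0, -0.509]
ft_force: [-0.0, 0.7, -0.6]
opening: 0.419
```

Emit:
arm_command --pt "0 0 0 0 0 0" --pt "0 0 0 0 0 0" --pt "0 0 0 0 0 0" --pt "0 0 0 0 0 0" --pt "0 0 0 0 0 0" --pt "0 0 0 0 0 0" --jaw 1

```text
t: 7.52
eef_pos: [645.3, -160.8, 234.2]
tcp_rot: [3.142, -0.0, -0.511]
ft_force: [-0.2, -0.0, -0.0]
opening: 0.241
```

```bash
python3 - <<'E'
from h import *
for i in range(4):
    p,y,s=here(); print(p.round(1),y,s["ft_force"].round(1),s["moment"].round(3),s["opening"]*95.1); read_camera("top")
E
```

```text
[ 645.3 -160.8  234.2] -29.26337518116761 [-0.2 -0.  -0. ] [-0.017 -0.027 -0.008] 22.941296003421847
[ 645.3 -160.8  234.2] -29.257087165258525 [-0.2  0.  -1.2] [-0.014 -0.055 -0.063] 22.942922908885812
[ 645.3 -160.9  234.2] -29.25705061302515 [ 0.2  0.4 -0.1] [-0.038 -0.022  0.032] 23.52537072659535
[ 645.3 -160.9  234.3] -29.254909977145246 [ 0.7  0.7 -0.5] [-0.101 -0.034  0.001] 23.113374290487045
```

The readings fit a stationary socket: a corner at about -46° yaw with roughly -1.2 mm of finger flex. That puts the flats at about -16.5°, so I'll grip there and expect about 20.8 mm.

Emit:
arm_command --pt "0 0 0 0 0 0" --pt "0 0 0 0 0 0" --pt "0 0 0 0 0 0" --pt "0 0 0 0 0 -7" --pt "0 0 0 0 0 -13" --pt "0 0 0 0 0 -13" --jaw 4

```text
t: 8.22
eef_pos: [645.3, -160.8, 234.2]
tcp_rot: [3.142, -0.0, -0.279]
ft_force: [0.4, 0.3, -0.5]
opening: 0.421
```

Emit:
arm_command --pt "0 0 0 0 0 0" --pt "0 0 0 0 0 0" --pt "0 0 0 0 0 0" --pt "0 0 0 0 0 0" --pt "0 0 0 0 0 0" --pt "0 0 0 0 0 0" --jaw 1

```text
t: 8.72
eef_pos: [645.3, -160.8, 234.2]
tcp_rot: [3.142, -0.0, -0.284]
ft_force: [1.1, 0.2, -0.7]
opening: 0.232
```

```bash
python3 - <<'E'
from h import *
for i in range(4):
    p,y,s=here(); print(p.round(1),y,s["ft_force"].round(1),s["moment"].round(3),s["opening"]*95.1); read_camera("top")
E
```

```text
[ 645.3 -160.8  234.2] -16.283396018493704 [ 1.1  0.2 -0.7] [-0.068 -0.117 -0.003] 22.055804332192277
[ 645.4 -160.8  234.2] -16.270108500053347 [-0.1 -1.1 -0.4] [ 0.009 -0.1    0.002] 21.867936907554093
[ 645.4 -160.8  234.2] -16.266321026002625 [-0.   0.5 -0.7] [ 0.008 -0.111  0.017] 21.662475554215142
[ 645.4 -160.8  234.3] -16.258765919889306 [ 0.9 -0.2  0.5] [ 0.034 -0.077  0.007] 22.138129905566004
```

Emit:
arm_command --pt "0 0 0 0 0 0" --pt "0 0 0 0 0 0" --pt "0 0 0 0 0 0" --pt "0 0 0 0 0 -7" --pt "0 0 0 0 0 -10" --pt "0 0 0 0 0 -10" --jaw 4

```text
t: 9.42
eef_pos: [645.3, -160.8, 234.2]
tcp_rot: [3.142, 0.0, -0.107]
ft_force: [-0.2, -0.6, 0.4]
opening: 0.42
```

Emit:
arm_command --pt "0 0 0 0 0 0" --pt "0 0 0 0 0 0" --pt "0 0 0 0 0 0" --pt "0 0 0 0 0 0" --pt "0 0 0 0 0 0" --pt "0 0 0 0 0 0" --jaw 1

```text
t: 9.92
eef_pos: [645.3, -160.8, 234.2]
tcp_rot: [3.142, 0.0, -0.109]
ft_force: [0.2, 0.3, -0.3]
opening: 0.242
```

```bash
python3 - <<'E'
from h import *
for i in range(5):
    p,y,s=here(); print(y,s["ft_force"].round(1),s["moment"].round(3),s["opening"]*95.1); read_camera("top")
E
```

```text
-6.26546126850774 [ 0.2  0.3 -0.3] [-0.001 -0.096  0.056] 23.057019733995958
-6.258974539057665 [-0.6 -0.7 -0.6] [-0.032 -0.086  0.034] 22.727228205241843
-6.2613227826814715 [ 0.9 -0.4  0.7] [ 0.011 -0.058 -0.014] 22.745675378005465
-6.254516108366625 [ 0.3  0.3 -0.9] [ 0.026 -0.138  0.024] 22.822619463671266
-6.249930889532415 [-0.1 -0.3  0.5] [ 0.015 -0.115  0.004] 22.81574614966579
```

The readings form a V with its minimum near -16.3°, so flats lie at -16.3° and +43.7°. I'll regrip at +43.7°, which also centres the socket along a second axis, then lift.

Emit:
arm_command --pt "0 0 0 0 0 0" --pt "0 0 0 0 0 0" --pt "0 0 0 0 0 0" --pt "0 0 0 0 0 -7" --pt "0 0 0 0 0 -14" --pt "0 0 0 0 0 -21" --pt "0 0 0 0 0 -28" --pt "0 0 0 0 0 -35" --pt "0 0 0 0 0 -42" --pt "0 0 0 0 0 -49" --pt "0 0 0 0 0 -50" --pt "0 0 0 0 0 -50" --jaw 4

```text
t: 11.17
eef_pos: [645.3, -160.9, 234.2]
tcp_rot: [3.142, 0.0, 0.761]
ft_force: [0.0, 0.4, 0.2]
opening: 0.423
```

Emit:
arm_command --pt "0 0 0 0 0 0" --pt "0 0 0 0 0 0" --pt "0 0 0 0 0 0" --pt "0 0 0 0 0 0" --pt "0 0 0 0 0 0" --pt "0 0 0 0 0 0" --jaw 1

```text
t: 11.67
eef_pos: [645.4, -160.8, 234.2]
tcp_rot: [3.142, 0.0, 0.763]
ft_force: [0.6, -0.2, 0.4]
opening: 0.231
```

```bash
python3 - <<'E'
from h import *
for i in range(5):
    p,y,s=here(); print(p,y,s["ft_force"].round(1),s["moment"].round(3),s["opening"]*95.1); read_camera("top")
E
```

```text
[ 645.35190888 -160.80640866  234.19809298] 43.7318934681546 [ 0.6 -0.2  0.4] [ 0.056 -0.214 -0.046] 21.957689977450727
[ 645.36077062 -160.82241513  234.20801985] 43.73523797711371 [-0.4 -0.7 -0.7] [ 0.063 -0.136 -0.07 ] 21.653736949643395
[ 645.35299541 -160.82132156  234.19378048] 43.74042748338431 [ 0.9 -0.1 -0.3] [ 0.049 -0.194 -0.035] 21.876772501950235
[ 645.3418693  -160.84003243  234.20117703] 43.74298286948987 [ 0.2  0.6 -1. ] [ 0.025 -0.229 -0.054] 21.672319195629157
[ 645.36579538 -160.82126047  234.22043455] 43.74714294981132 [-0.4  1.5 -0.5] [ 0.055 -0.179  0.021] 22.06748408535545
```

```bash
python3 - <<'E'
from h import *
p,y,s=here(); print(row(p,y,[576.2,218.9,354.2],21.3))
E
```

```text
[21.26, -32.21, -12.0, 0, 0, np.float64(22.4)]
```

Emit:
arm_command --pt "0 0 -1 0 0 0" --pt "0 0 -3 0 0 0" --pt "0 0 -6 0 0 0" --pt "0 0 -9 0 0 0" --pt "0 0 -12 0 0 0" --pt "0 0 -12 0 0 0" --pt "0 0 -12 0 0 0"

```text
t: 12.5
eef_pos: [645.2, -160.7, 356.3]
tcp_rot: [3.139, -0.001, 0.764]
ft_force: [-0.4, 0.2, -1.9]
opening: 0.231
```

Emit:
arm_command --pt "1 -1.5 0 0 0 2" --pt "3 -4.5 0 0 0 4" --pt "5 -7.6 0 0 0 6" --pt "7.5 -11.4 0 0 0 8" --pt "10 -15.2 0 0 0 11" --pt "12.5 -18.9 0 0 0 14" --pt "15 -22.7 0 0 0 16" --pt "17.5 -26.5 0 0 0 18" --pt "19.5 -29.5 0 0 0 20" --pt "20.8 -31.5 0 0 0 22" --pt "21.26 -32.21 0 0 0 22.4" --pt "21.26 -32.21 0 0 0 22.4"

```text
t: 13.5
eef_pos: [575.1, 221.3, 352.9]
tcp_rot: [-3.141, 0.002, 0.376]
ft_force: [-0.7, -0.5, -2.0]
opening: 0.232
```

```bash
python3 - <<'E'
from h import *
d=read_camera("side");read_camera("top")
p,y,s=here(); print(p,y,s["tcp_rot"],s["ft_force"],s["opening"]*95.1,row(p,y,[576.2,218.9,354.2],21.3))
b=cv2.resize(d[150:350,180:380],(600,600),interpolation=cv2.INTER_CUBIC)
cv2.imwrite("pics/g2.png",b[:,:,::-1])
E
```

```text
[576.06161873 218.53678442 353.23250312] 21.421784085650934 [3.14141723e+00 1.83455363e-03 3.73880664e-01] [-0.5560671   0.17527256 -2.38846933] 21.761632278655533 [0.03, -0.03, -0.1, 0, 0, np.float64(0.1)]
```

View pics/g2.png

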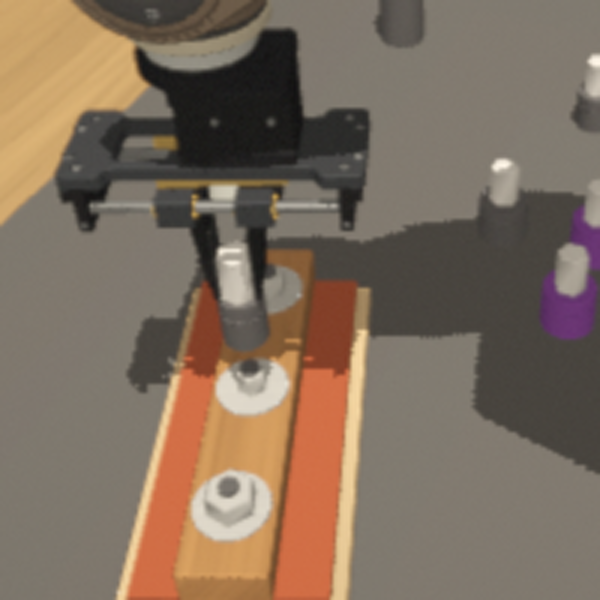

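```bash
python3 - <<'E'
from h import *
f=lambda P:((proj("side",P)-[180,150])*3).round(1)
for P in([576.1,218.5,119],[576.1,218.5,159],[576.1,218.5,195],[576.2,218.9,65],[576.2,218.9,85],[578.2,218.9,65],[576.2,220.9,65]): print(P,f(P))
d=cv2.imread("pics/g2.png").astype(int)
m=(d.min(2)>135)&(d.max(2)-d.min(2)<50); m[:350]=0; m[420:]=0;m[:,:205]=0;m[:,300:]=0
c=max(cv2.findContours(m.astype(np.uint8),cv2.RETR_EXTERNAL,2)[0],key=cv2.contourArea); print(cv2.boundingRect(c),cv2.fitEllipse(cv2.convexHull(c)))
g=d[:,:,:].mean(2)
for r in(310,320,330,338): print(r,g[r,205:290:3].round().astype(int))
for r in(262,272,282): print(r,g[r,205:270:3].round().astype(int))
E
```

```text
[576.1, 218.5, 119] [247.  328.6]
[576.1, 218.5, 159] [240.7 286.7]
[576.1, 218.5, 195] [234.6 246.5]
[576.2, 218.9, 65] [254.5 381.4]
[576.2, 218.9, 85] [251.6 362.5]
[578.2, 218.9, 65] [252.  380.6]
[576.2, 220.9, 65] [253.1 383.4]
(217, 362, 72, 53) ((252.29307556152344, 386.9532165527344), (54.878849029541016, 72.90153503417969), 77.35999298095703)
310 [ 79  78  78  78  73  76  80  91  93  96  98  99  98  97  94  91  86  82
  77  74  82 122 135 138 133 123 116 104  94]
320 [79 78 78 77 79 75 84 95 94 92 93 97 95 93 89 90 91 91 83 74 71 79 88 91
 91 90 89 89 90]
330 [77 78 78 78 79 75 73 77 82 84 85 88 89 89 89 88 86 84 79 77 72 73 84 90
 90 89 88 87 87]
338 [ 78  79  77  78  77  79  78  77  80  84  85  88  89  89  89  89  87  84
  82  80  78  85  89  91  91  90  91 105 109]
262 [ 31  33  39  67 120 149 183 215 229 232 230 215 182 161 139  87  39  26
  28  24  43  77]
272 [ 41  32  33  51  93 142 163 172 182 187 190 189 172 162 155 114  57  30
  28  30  48  64]
282 [ 69  49  33  35  69 148 172 181 186 189 192 193 191 171 153 125  74  37
  32  64 126 142]
```

The relative offset is within about 1.5 mm in the side view, inside the bevel's tolerance. I'll lower it carefully.

Emit:
arm_command --pt "0 0 1.5 0 0 0.1" --pt "0 0 3 0 0 0.1" --pt "0 0 3.6 0 0 0.1" --pt "0 0 3.8 0 0 0.1" --pt "0 0 4.0 0 0 0.1" --pt "0 0 4.2 0 0 0.1" --pt "0 0 4.2 0 0 0.1"

```text
t: 14.18
eef_pos: [576.5, 218.6, 313.0]
tcp_rot: [-3.141, -0.002, 0.37]
ft_force: [0.7, 2.5, -0.3]
opening: 0.23
```

Emit:
arm_command --pt "0 0 0.2 0 0 0" --pt "0 0 0.3 0 0 0" --pt "0 0 0.3 0 0 0"

```text
t: 14.43
eef_pos: [576.4, 219.2, 309.5]
tcp_rot: [-3.141, -0.002, 0.371]
ft_force: [1.5, 4.6, -0.4]
opening: 0.228
```

Emit:
arm_command --pt "0.05 -0.08 0.1 0 0 0" --pt "0.06 -0.1 0.3 0 0 0" --pt "0.06 -0.1 0.5 0 0 0" --pt "0.06 -0.1 0.6 0 0 0" --pt "0.06 -0.1 0.6 0 0 0"

```text
t: 14.85
eef_pos: [576.3, 220.0, 302.7]
tcp_rot: [3.142, 0.0, 0.371]
ft_force: [1.5, 2.1, -3.2]
opening: 0.23
```

```bash
python3 - <<'E'
from h import *
for i in range(3): p,y,s=here(); print(p,y,s["tcp_rot"],s["ft_force"].round(1),s["moment"].round(2),s["opening"]*95.1); read_camera("top")
E
```

```text
[576.34381972 219.96130543 302.73565207] 21.250859867338292 [3.14157655e+00 4.87443719e-04 3.70897474e-01] [ 1.5  2.1 -3.2] [ 0.52 -0.34 -0.04] 21.838856170406032
[576.3265184  219.98134911 302.80932698] 21.251932421315225 [3.14157498e+00 5.33894114e-04 3.70916193e-01] [ 0.7  1.6 -3. ] [ 0.51 -0.31 -0.03] 22.034035937449193
[576.34133026 219.97833553 302.92216982] 21.254222802853796 [3.14154979e+00 4.02875042e-04 3.70956168e-01] [ 1.3  3.1 -3. ] [ 0.49 -0.32  0.12] 21.905410560274632
```

Emit:
arm_command --pt "0.03 -0.06 0.1 0 0 0" --pt "0.03 -0.06 0.2 0 0 0" --pt "0.03 -0.06 0.3 0 0 0" --pt "0.03 -0.06 0.4 0 0 0" --pt "0.03 -0.06 0.4 0 0 0"

```text
t: 15.42
eef_pos: [576.4, 220.6, 299.2]
tcp_rot: [3.141, 0.0, 0.371]
ft_force: [0.5, 0.3, -2.0]
opening: 0.231
```

```bash
python3 - <<'E'
from h import *
for i in range(2): p,y,s=here(); print(p,y,s["tcp_rot"],s["ft_force"].round(1),s["moment"].round(2),s["opening"]*95.1); read_camera("top")
E
```

```text
[576.38890391 220.60871519 299.21058396] 21.258932743482774 [3.14139832e+00 1.28691121e-04 3.71038372e-01] [ 0.5  0.3 -2. ] [-0.05 -0.12  0.02] 21.96405445824536
[576.4023377  220.60728774 299.1851192 ] 21.25853425777072 [3.14140414e+00 1.17740866e-04 3.71031417e-01] [-0.5 -1.1 -1.7] [-0.07 -0.1  -0.02] 22.153507771831748
```

Emit:
arm_command --pt "0 0 0.05 0 0 0" --pt "0 0 0.1 0 0 0" --pt "0 0 0.1 0 0 0" --pt "0 0 0.1 0 0 0"

```text
t: 15.85
eef_pos: [576.3, 220.6, 299.1]
tcp_rot: [3.141, -0.0, 0.371]
ft_force: [-2.6, -1.2, 8.0]
opening: 0.232
```

It is seated on the washer: 8 N up at exactly the expected depth. Now the clockwise turn.

Emit:
arm_command --pt "0 0 0 0 0 2" --pt "0 0 0 0 0 4" --pt "0 0 0 0 0 6" --pt "0 0 0 0 0 8" --pt "0 0 0 0 0 10" --pt "0 0 0 0 0 12" --pt "0 0 0 0 0 12"

```text
t: 16.43
eef_pos: [576.4, 220.7, 299.1]
tcp_rot: [3.141, -0.001, 0.16]
ft_force: [-2.4, -0.6, 7.3]
opening: 0.225
```

```bash
python3 - <<'E'
from h import *
for i in range(2): p,y,s=here(); print(p,y,s["ft_force"].round(1),s["moment"].round(2),s["opening"]*95.1); read_camera("top")
E
```

```text
[576.44145787 220.66970603 299.13639278] 9.153680575538557 [-2.4 -0.6  7.3] [-0.25  0.41  0.19] 21.394816533709747
[576.44709109 220.63780566 299.13909433] 9.241022201211463 [-1.1 -1.   6.9] [-0.24  0.33  0.06] 22.11270542128665
```

Emit:
arm_command --pt "0 0 0 0 0 2" --pt "0 0 0 0 0 4" --pt "0 0 0 0 0 7" --pt "0 0 0 0 0 10" --pt "0 0 0 0 0 13" --pt "0 0 0 0 0 16" --pt "0 0 0 0 0 19" --pt "0 0 0 0 0 21" --pt "0 0 0 0 0 22"

```text
t: 17.28
eef_pos: [576.3, 220.7, 299.1]
tcp_rot: [-3.142, -0.001, -0.224]
ft_force: [-3.2, -0.9, 8.1]
opening: 0.23
```

```bash
python3 - <<'E'
from h import *
for i in range(3): p,y,s=here(); print(p,s["tcp_rot"],y,s["ft_force"].round(1),s["moment"].round(2),s["opening"]*95.1); d=read_camera("side"); t=read_camera("top")
b=cv2.resize(d[180:350,180:380],(706,600),interpolation=cv2.INTER_CUBIC)
cv2.imwrite("pics/g3.png",b[:,:,::-1])
E
```

```text
[576.31762034 220.69942896 299.1329152 ] [-3.14152324e+00 -6.68377398e-04 -2.23929296e-01] -12.830203596598313 [-3.2 -0.9  8.1] [-0.2   0.57  0.23] 21.87425863951222
[576.32861946 220.67033069 299.13964542] [-3.14147667e+00 -6.97158889e-04 -2.22766136e-01] -12.763559431722038 [-3.2 -0.8  8.7] [-0.29  0.58  0.27] 21.721230518121637
[576.32230954 220.7181229  299.14475767] [-3.14144218e+00 -6.82921777e-04 -2.22104355e-01] -12.725642146408951 [-3.3 -0.9  8.4] [-0.14  0.56  0.12] 21.559077993559892
```

View pics/g3.png

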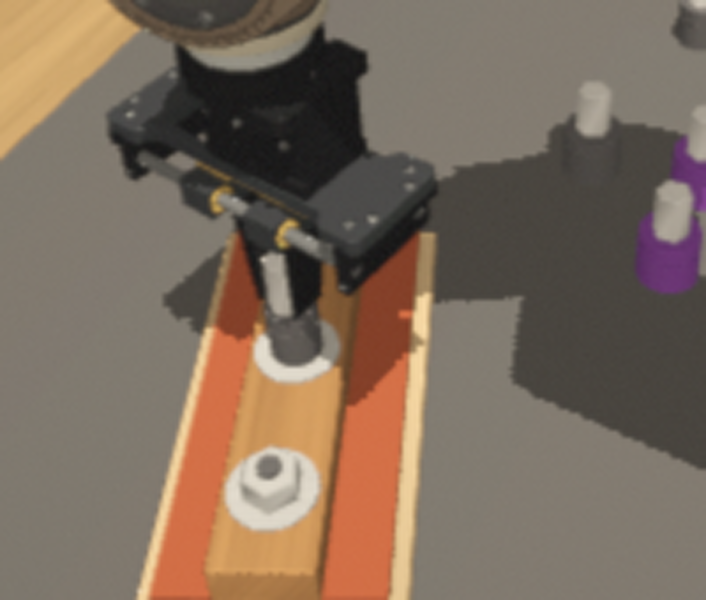

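The socket sits flat on the middle washer with the adapter still gripped, and the visible end nut is unmoved. Handing in.

```bash
python3 -c "
from cell import *
print(job_done())"
```

```text
the job is handed in; nothing more can be done
None
```

I fitted socket_19 on the middle nut, turned it clockwise, and handed in with the socket still gripped and seated. The job reports no verdict.

- **Which socket:** I did not try socket_24 or socket_30. The side view showed the middle nut was the smallest of the three, so I went straight to socket_19, and it fitted. The other two were never touched.
- **Grip:** I regripped the adapter several times to find its flats, then picked the socket up across them.
- **Seating:** The socket went down to its expected height (within 0.1 mm of the calculated seat), and the washer then pushed back with about 8 N. The nut turned out about 1.8 mm off my camera estimate in y, so I corrected for that on the way down, until the sideways force was near zero.
- **Turn:** I turned the tool 34° clockwise. A drag of about 0.2 N m came through the wrist, which matches the nut following. With up to 6° of play, the nut should have turned about 28–34°. I had no direct reading of its angle.
- **Last checks:** Jaw opening was about 21.8 mm (adapter flats are 22 mm), tilt under 0.001 rad and about 8 N down on the washer. The side view showed the socket on its washer and the near end nut unmoved. The far end nut was hidden behind the gripper, but nothing came near it. The glue, weight and tape were outside that last view; I kept clear of them throughout.

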